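Tighten the set screw of a rod stop

ROBOT

A 6-joint arm with a two-finger parallel gripper is mounted at the origin on a cart in front of the work surface, level with it; the furniture and walls round the work are solid. World frame = base frame: x ahead of the robot, y to its left, z up, the work surface at z = 0. Lengths are in m, angles in degrees, forces in N, time in s.
With the tool pointing down it reaches from about 0.4 to 0.825 m from the base axis. Payload 7 kg.
Tool frame: the origin (TCP) lies on the front face of the gripper's body, between the roots of the fingers; the fingertips stand 66 mm ahead of it and the grasp point (between the pads) lies 47 mm ahead of it; z points along the fingers, y is the line along which they close (so a half turn about z gives the same grasp; the last joint's range is limited). The gripper opens to 88 mm and grips with 3 to 60 N. Pads are 19 mm wide; open, the fingers measure 130 mm over their backs; the gripper's body (78 mm by 193 mm) begins 47 mm behind the grasp point.
Start: joints at [-49.956, 20.546, 0.682, 0, -70.136, -16.507], TCP at [0.27, -0.619, 0.292] pointing down, gripper open.
Joint ranges: [-176.03, 176.03], [-82.01, 121.73], [-58.28, 71.71], [-173.87, 95.51], [-174.79, -0.11], [-173.66, 173.66]. Speed limits (degrees/s): [136.94, 136.94, 172.46, 180, 180, 180].

INTERFACE

Orientations are given as [roll, pitch, yaw] about the fixed x, y, z axes, in that order (R = Rz(yaw) Ry(pitch) Rx(roll)).
In Python, from plant import ctrl gives the robot as it stands.
- The arm moves only by the tool send_rows, never from a script. Its argument "deltas" is a list of rows, each a list of 2 entries, a list of its own where there are three numbers: the shift along the tool's x, y, z each as a share of 800 mm, from -1 to 1, then the turn about the tool's z as a share of 90 degrees, from -1 to 1. A call has exactly 5 rows; each row is the pose to reach, as a shift and turn from the pose commanded when the call began, along the tool's axes at that moment; what a row does not reach only later rows make up. A row lasts 1/12 s, in which the tool goes at most 41.7 mm and 7.16 degrees, less where a joint would pass 70% of its speed; a pose out of reach is approached as far as the arm can. A call with a number of a shift or a turn outside -1 to 1 is refused whole. A call with a gripper value outside its range is refused whole. "gripper" is the opening, from 0 (shut) to 1 (fully open), set as the call begins (left out, the last holds). The fingers move at their own pace and stop on an object; the grip force is fixed at half the most. Time passes only in rows, so rows that repeat a pose let the fingers close, or fill a call up. It gives the time, the measured TCP pose, the force, the opening and the grip force at its end, in the units of the state.
- ctrl.get_obs(): the state, without advancing time (a new reading comes with each control period).
- ctrl.snapshot(name): name is "side" or "top" or "wrist"; returns a dict with "color" (420x560x3 uint8, red, green, blue), "vertical_fov" (degrees; the focal length in pixels is half the picture's height over the tangent of half this angle, whatever the lens; pixels are square), "cx", "cy" (the principal point, pixels), "rvec" (rotation vector, rad) and "tvec" (3), from world to camera coordinates, as OpenCV has them. Camera axes: x right, y down, z forward; pixel columns grow to the right and rows downward; lengths in m; the calibration is good to about 2 mm. A picture is of the moment at which its call begins. There is no depth.
- ctrl.close_job(): hands the job in; it is judged then, once.
Trained networks look in a picture, given as the dict that the camera call returned (one of the last four; its "shot" number tells which), for a name from the list of things; names that differ only in an ending like _2 or _b are one class to them, and where a whole thing is asked for, a point or a joint stands for the part that bears it (a point fixed in the world has none). Each returns a list of dicts, best first, with "conf" (0 to 1); they miss things now and then, are a little off and sometimes report something else, mostly with a low value. They report only what shows in the picture. A call takes as long as a camera call.
- ctrl.boxes_of(picture, thing): "xy" ([column, row] as shares, 0 to 1, of the picture: columns of its width, rows of its height, amid what is visible of it).
- ctrl.cut_out(picture, thing): "pixels" (420x560 bool, what is visible of it) and "xy" ([column, row] as shares, 0 to 1, of the picture: columns of its width, rows of its height, amid what is visible of it).
The state is a dict: "clock": time; "joint_pos": joint angles; "qvel": joint speeds; "tau": joint torques, N m; "tool_pos": TCP position; "orientation": TCP orientation; "force": force on the tool from outside, world axes, zero at the start; "moment": the same for the moment, N m; "opening": finger opening in m; "gripper_force": force on a finger pad.
Only numpy, scipy, OpenCV 4.12 (cv2) and the standard library are available. Lean on these libraries where they do the work, as an engineer would, in place of code of your own. Each camera call takes 0.05 s, during which the arm holds its last target. There are 200 camera calls.

TASK

Take the stubby flat screwdriver out of its wooden stand, seat its blade in the slot of the brass set screw down in the bore of the aluminium rod-stop block, and turn the screw clockwise, keeping the blade seated with light pressure, until it comes up snug. Do not force it: no hard pressing, and stop when the screw resists. Then put the driver back upright, fully down in its stand, and leave the other things where they are.

Things in the scene. Friction and masses are not known exactly. Their poses are not given: they have to be found in the camera images.
- driver_handle (a point): Centre of the yellow square handle (26 x 26 x 60 mm, black inlays) of a stubby flat screwdriver, 0.11 kg, upright in the wooden stand. Handle reaches 30 mm below this point and, with its cap, 33.5 mm above; the blade tip is 92 mm below. z points up along the driver; x lies along the blade's width. x and y are square to the handle's flats; either pair of flats may be gripped.
- driver_tip (a point): Centre of the blade's end edge, on the driver's axis, 92 mm below the handle's centre; same axes.
- stand_hole (a point): Centre of the mouth (upper face, 44 mm above the bench) of the blind hole in the wooden stand. The hole is 14.5 mm wide with a 3 mm chamfer and 40 mm deep; the driver at home stands with its tip on the hole's floor, 40 mm below this point, turned any way about the vertical.
- screw_bore (a point): Centre of the mouth (upper face, 60 mm above the bench) of the vertical bore in the aluminium block: 14 mm wide, 3 mm chamfer. The flat top of the brass set screw (13 mm across) lies somewhere 7 to 23 mm down the bore, which must be felt or seen; its slot, 4.8 mm wide and 3.2 mm deep, runs right across it. x and y along the block's foot.
- set_screw (a joint): Clockwise turn of the brass screw seen from above, rad: 0 to 0.15 at the start, snug (firm stop) at 0.7. It does not tell the slot's bearing, which starts between 0.6 rad anticlockwise and 0.75 rad clockwise of the block's x axis and must be seen or felt: a blade pressed lightly on and turned drops in. Until snug it turns against light friction (0.03 N m). It does not sink as it turns.
- driver: The screwdriver; origin at the centre of the blade's end edge, axes as for its handle. A 12 mm round shaft (19 mm collar next to the handle) runs from handle to blade; the blade is the last 9 mm, 10 mm wide along x and 2.8 mm thick along y. With the play in slot and grip, a seated driver may turn up to about 0.5 rad before the screw follows.
- stop_block: Rod-stop block, fixed to the bench: aluminium, 50 x 44 x 50 mm, on a steel foot 74 (x) x 60 (y) x 10 mm, holding the screw; a steel rod runs through it along y. Origin at the centre of the foot's underside. Too hard: over 80 N between driver and block or screw (all contacts summed; about 0.13 N m on the snug screw), or over 25 N before the screw is nearly snug (under 0.55 rad).
- driver_stand: The wooden stand, 64 x 64 x 44 mm, fixed to the bench; origin at the centre of its underside.
- jar_screws: Bystander: small closed pale jar, 52 mm wide, 62 mm high, loose; origin at the centre of its underside.
- steel_nut: Bystander: loose steel nut, 19 x 22 x 16 mm; origin at the centre of its underside.
- brass_plug: Bystander: loose upright turned brass plug, 27 mm wide, 56 mm high; origin at the centre of its underside.

How it is judged:
By the outcome, as a careful person would: the job done as asked, in the order asked, and still so for the second after the job is handed in, with the robot touching nothing.
It also fails if it takes over 72 s, if anything falls off the work surface, if the arm or the gripper's body presses on something with over 40 N, if the wrist force passes 120 N, or if a joint passes its speed limit or range.

## Working session

There is one attempt and no reset: what is moved stays moved. The work goes in short steps, Python scripts to look and compute and a tool call to move; the robot and the scene stay as the last step left them, time stands still between calls to the robot, and variables do not carry over. Pictures are saved under pics/ and viewed, at most 10 in all, crops included, and the job is handed in when it is done.

Besides the shell and the picture viewer there is one more tool, called as name(argument=value, ...) on one line, values as JSON. send_rows: Moves the arm, as the interface text tells. Shift numbers are shares of 800 mm and turn numbers shares of 90 degrees, none past 1 either way. Its arguments: {"type":"object","properties":{"deltas":{"type":"array","items":{"type":"array"}},"gripper":{"type":"number"}},"required":["deltas"]}

```bash
mkdir -p pics; ls
cat > h.py <<'E'
import numpy as np, cv2
from plant import ctrl
from scipy.spatial.transform import Rotation as Ro
def K(p):
    f=210/np.tan(np.radians(p["vertical_fov"])/2); return np.array([[f,0,p["cx"]],[0,f,p["cy"]],[0,0,1.]])
def ray(p,uv):
    R=cv2.Rodrigues(np.array(p["rvec"],float))[0]; t=np.array(p["tvec"],float).ravel()
    d=R.T@np.linalg.inv(K(p))@np.array([uv[0],uv[1],1.]); return -R.T@t,d
def atz(p,uv,z):
    c,d=ray(p,uv); return c+d*(z-c[2])/d[2]
def proj(p,X): return cv2.projectPoints(np.array(X,float).reshape(-1,3),np.array(p["rvec"],float),np.array(p["tvec"],float),K(p),None)[0].reshape(-1,2)
def tri(a,ua,b,ub):
    A=[];B=[]
    for p,u in((a,ua),(b,ub)):
        c,d=ray(p,u);d=d/np.linalg.norm(d);M=np.eye(3)-np.outer(d,d);A.append(M);B.append(M@c)
    return np.linalg.lstsq(np.vstack(A),np.hstack(B),rcond=None)[0]
def px(r): return (r["xy"][0]*560,r["xy"][1]*420)
def snap(n,f=None):
    p=ctrl.snapshot(n)
    if f: cv2.imwrite("pics/"+f,p["color"][:,:,::-1])
    return p
E
python3 - <<'E'
from h import *
np.set_printoptions(precision=4,suppress=True)
o=ctrl.get_obs();print({k:np.round(v,3) for k,v in o.items()})
P={n:snap(n,n+"0.png") for n in("side","top","wrist")}
ims=[P[n]["color"][:,:,::-1] for n in("side","top","wrist")]
cv2.imwrite("pics/all.png",cv2.resize(np.vstack([np.hstack(ims[:2]),np.hstack([ims[2],ims[2]*0])]),(800,600),interpolation=cv2.INTER_AREA))
for n in P:
    c,_=ray(P[n],(0,0));print(n,"cam",c,P[n]["vertical_fov"])
    for t in("driver_handle","stand_hole","screw_bore","set_screw","stop_block","driver_stand","jar_screws","steel_nut","brass_plug"):
        r=ctrl.boxes_of(P[n],t)[:2]
        for q in r: print(n,t,round(q["conf"],2),np.round(px(q)),atz(P[n],px(q),{"driver_handle":.096,"stand_hole":.044,"screw_bore":.06,"set_screw":.045}.get(t,.03)))
E
```

```text
pics
{'clock': np.float64(0.0), 'joint_pos': array([-49.955,  20.59 ,   0.635,  -0.02 , -70.135, -16.506]), 'qvel': array([ 0.001, -0.043,  0.051,  0.079, -0.001,  0.097]), 'tau': array([ -0.   , -58.272,  29.305,   6.997,   0.007,  -0.   ]), 'tool_pos': array([ 0.269, -0.619,  0.291]), 'orientation': array([ 179.909,   -0.007, -156.469]), 'force': array([-0.38 ,  0.448,  0.018]), 'moment': array([-0.036,  0.034, -0.001]), 'gripper_force': np.float64(0.0), 'opening': np.float64(0.088)}
side cam [ 0.2187 -1.0927  0.4988] 43.56286539501529
side stand_hole 0.57 [297. 272.] [ 0.4388 -0.2602  0.044 ]
side driver_stand 0.75 [297. 273.] [ 0.4446 -0.236   0.03  ]
side jar_screws 0.59 [282. 310.] [ 0.3876 -0.3586  0.03  ]
side steel_nut 0.43 [321. 312.] [ 0.4489 -0.3791  0.03  ]
side brass_plug 0.74 [279. 309.] [ 0.3842 -0.3558  0.03  ]
top cam [ 0.3899 -0.1097  0.9551] 55.444168581122156
top driver_handle 0.6 [327. 194.] [ 0.4508 -0.1775  0.096 ]
top stand_hole 0.78 [321. 199.] [ 0.4425 -0.1679  0.044 ]
top stand_hole 0.44 [200. 202.] [0.4331 0.1088 0.044 ]
top screw_bore 0.91 [198. 202.] [0.4341 0.1091 0.06  ]
top screw_bore 0.62 [327. 197.] [ 0.4467 -0.18    0.06  ]
top stop_block 0.71 [200. 203.] [0.4332 0.1138 0.03  ]
top driver_stand 0.9 [320. 200.] [ 0.4422 -0.1669  0.03  ]
top driver_stand 0.71 [260. 207.] [ 0.4232 -0.029   0.03  ]
top jar_screws 0.9 [259. 208.] [ 0.422  -0.0267  0.03  ]
top steel_nut 0.46 [394. 191.] [ 0.4628 -0.3362  0.03  ]
top steel_nut 0.38 [326. 196.] [ 0.4515 -0.1817  0.03  ]
wrist cam [ 0.2066 -0.6453  0.3834] 61.560448713753864
```

View pics/all.png

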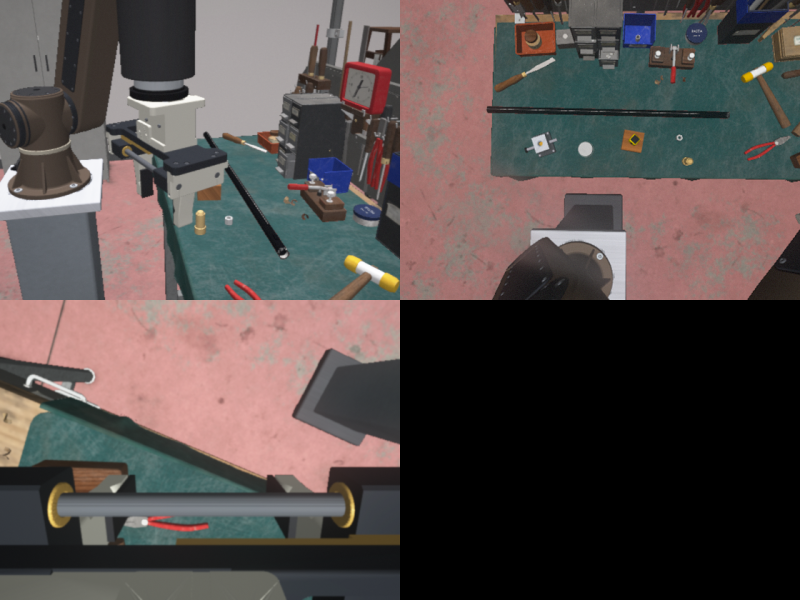

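The overview shows the driver in its stand at about (327,194) in the top view. The block is at (198,202), the jar at (259,208), the nut at (392,193) and the plug at (402,225). Next I'll zoom in on the first two.

```bash
cat >> h.py <<'E'
def plan(xyz,yaw):
    """tool-frame shift (share of 800mm) and turn (share of 90deg) from measured pose; yaw deg of tool"""
    o=ctrl.get_obs();R=Ro.from_euler("xyz",o["orientation"],degrees=True).as_matrix()
    s=R.T@(np.array(xyz)-o["tool_pos"])/.8
    dz=-((yaw-o["orientation"][2]+180)%360-180)
    return np.round(s,4),round(dz/90,4),"rows>=",round(max(np.linalg.norm(s)*800/41.7,abs(dz)/7.16),1)
E
python3 - <<'E'
from h import *
im=cv2.imread("pics/top0.png")
c=[cv2.resize(im[y-25:y+25,x-25:x+25],(400,400),interpolation=cv2.INTER_CUBIC) for x,y in((325,197),(199,202))]
cv2.imwrite("pics/c1.png",np.hstack(c))
for yaw in(-180,-90,0,90):print(yaw,plan((.451,-.178,.292),yaw))
E
```

```text
-180 (array([-4.280e-01,  4.146e-01,  2.000e-04]), np.float64(0.2615), 'rows>=', np.float64(11.4))
-90 (array([-4.280e-01,  4.146e-01,  2.000e-04]), np.float64(-0.7385), 'rows>=', np.float64(11.4))
0 (array([-4.280e-01,  4.146e-01,  2.000e-04]), np.float64(-1.7385), 'rows>=', np.float64(21.9))
90 (array([-4.280e-01,  4.146e-01,  2.000e-04]), np.float64(1.2615), 'rows>=', np.float64(15.9))
```

View pics/c1.png

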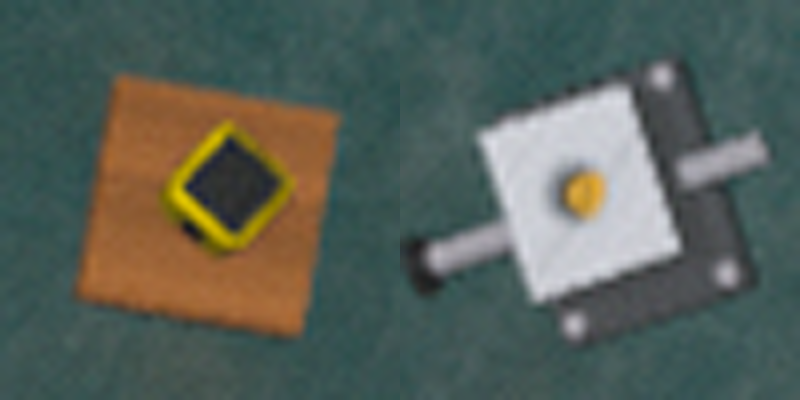

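The handle's flats lie at about ±45° in the world frame, and the block is turned about +18°. The rod runs right and up in the crop. I'll move over the driver now.

send_rows(deltas=[[[-0.036, 0.035, 0], -0.07], [[-0.072, 0.07, 0], -0.14], [[-0.108, 0.105, 0], -0.21], [[-0.144, 0.14, 0], -0.28], [[-0.18, 0.174, 0], -0.35]], gripper=1)

```text
clock: 1.92
tool_pos: [0.3461, -0.432, 0.2922]
orientation: [-180.0, 0.0, -124.7]
force: [0.6, -0.7, 0.7]
opening: 0.0874
gripper_force: 0.0
```

Run:
```python
from h import *
o=ctrl.get_obs();print(o["tool_pos"],o["orientation"],o["joint_pos"],plan((.445,-.17,.29),-45))
```

```text
[ 0.34611182 -0.43204733  0.29220343] [-1.79987980e+02  6.20635350e-04 -1.24680657e+02] [-3.10303758e+01  9.13569281e+00 -1.48050278e+01  1.59632124e-04
 -6.60472444e+01 -3.65034609e+00] (array([-0.3397,  0.0847,  0.0027]), np.float64(-0.8853), 'rows>=', np.float64(11.1))
```

send_rows(deltas=[[[-0.04, 0.01, 0], -0.07], [[-0.08, 0.02, 0], -0.14], [[-0.12, 0.03, 0], -0.21], [[-0.16, 0.04, 0], -0.28], [[-0.2, 0.05, 0], -0.35]])

```text
clock: 2.33
tool_pos: [0.4051, -0.2781, 0.2925]
orientation: [-180.0, -0.0, -93.1]
force: [-0.1, 0.7, 0.5]
opening: 0.0873
gripper_force: 0.0
```

Run:
```python
from h import *
print(plan((.445,-.17,.292),-45))
```

```text
(array([-0.1377, -0.0423,  0.0007]), np.float64(-0.535), 'rows>=', np.float64(6.7))
```

send_rows(deltas=[[[-0.03, -0.008, 0], -0.07], [[-0.06, -0.017, 0], -0.14], [[-0.09, -0.026, 0], -0.21], [[-0.12, -0.035, 0], -0.28], [[-0.138, -0.042, 0], -0.35]])

```text
clock: 2.75
tool_pos: [0.4455, -0.1697, 0.2925]
orientation: [-179.9, -0.0, -61.6]
force: [-0.8, -0.8, 1.2]
opening: 0.0878
gripper_force: 0.0
```

send_rows(deltas=[[[0, 0, 0], -0.06], [[0, 0, 0], -0.12], [[0, 0, 0], -0.185], [[0, 0, 0], -0.185], [[0, 0, 0], -0.185]])

```text
clock: 3.17
tool_pos: [0.4451, -0.1715, 0.2923]
orientation: [-180.0, -0.0, -45.5]
force: [-0.1, -0.4, 0.6]
opening: 0.0877
gripper_force: 0.0
```

Run:
```python
from h import *
np.set_printoptions(precision=4,suppress=True)
p=snap("wrist","w1.png");o=ctrl.get_obs();print(o["tool_pos"],o["orientation"],ray(p,(280,210)))
im=p["color"][:,:,::-1].copy()
for t,z in(("driver_handle",.11),("stand_hole",.044),("driver_stand",.035)):
    for q in ctrl.cut_out(p,t)[:1]:
        print(t,q["conf"],px(q),atz(p,px(q),z)); print(cv2.minAreaRect(np.argwhere(q["pixels"])[:,::-1].astype(np.float32)))
        print(np.ptp(np.argwhere(q["pixels"]),0))
# predicted handle top corners
for x,y in((.451,-.178),):
  pass
```

```text
[ 0.4451 -0.1715  0.2923] [-179.9892   -0.0071  -45.5158] (array([ 0.4914, -0.2193,  0.3844]), array([-0.1742,  0.1825, -0.9677]))
driver_handle 0.79 (280.504, 194.88000000000002) [ 0.4504 -0.1767  0.11  ]
((279.5221252441406, 195.83189392089844), (43.63646697998047, 34.98899841308594), 86.18592071533203)
[44 35]
stand_hole 0.93 (289.52, 168.084) [ 0.4529 -0.1915  0.044 ]
((283.26513671875, 181.44839477539062), (67.02580261230469, 66.15803527832031), 54.21102523803711)
[89 88]
driver_stand 0.62 (286.49600000000004, 173.796) [ 0.45   -0.1846  0.035 ]
((282.99884033203125, 181.29248046875), (68.34203338623047, 66.36997985839844), 54.688785552978516)
[91 89]
```

View pics/w1.png

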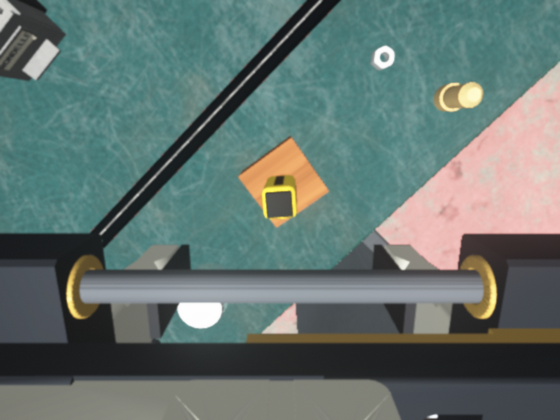

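The wrist view shows the handle's top face around (279,204), nearly aligned with the picture and so with the fingers. The stand is around it, and the nut and plug are far off.

Run:
```python
from h import *
np.set_printoptions(precision=4,suppress=True)
p=snap("wrist");im=p["color"][:,:,::-1]
hsv=cv2.cvtColor(im,cv2.COLOR_BGR2HSV)
q=ctrl.cut_out(p,"driver_handle")[0]["pixels"]
cv2.imwrite("pics/c2.png",cv2.resize(im[160:235,235:325],(720,600),interpolation=cv2.INTER_CUBIC))
a=np.argwhere(q)[:,::-1]
print([ (r,a[a[:,1]==r][:,0].min(),a[a[:,1]==r][:,0].max()) for r in range(a[:,1].min(),a[:,1].max()+1,4)])
for uv in((279.5,203.5),):print(atz(p,uv,.1295))
```

```text
[(174, np.int64(286), np.int64(290)), (178, np.int64(268), np.int64(294)), (182, np.int64(265), np.int64(295)), (186, np.int64(263), np.int64(295)), (190, np.int64(262), np.int64(296)), (194, np.int64(262), np.int64(296)), (198, np.int64(262), np.int64(296)), (202, np.int64(263), np.int64(296)), (206, np.int64(263), np.int64(297)), (210, np.int64(263), np.int64(297)), (214, np.int64(265), np.int64(296)), (218, np.int64(268), np.int64(292))]
[ 0.4492 -0.1747  0.1295]
```

View pics/c2.png

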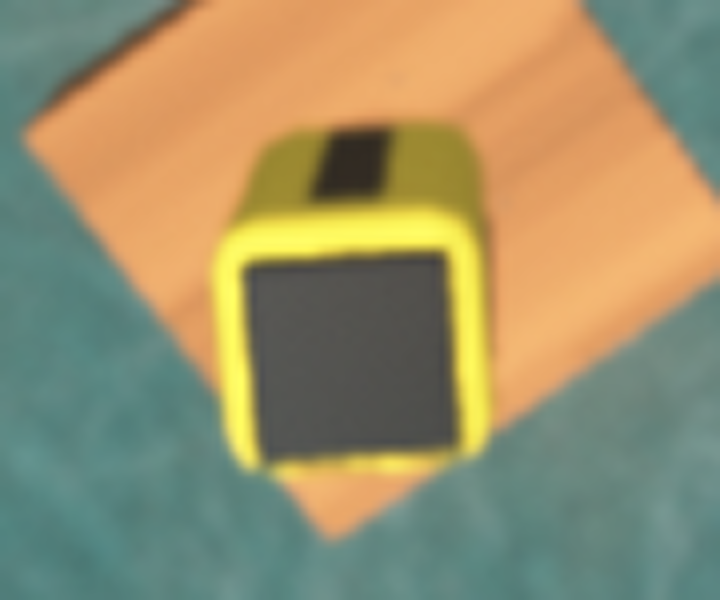

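The cap's centre is at about (279,204) and is turned about 4.5° anticlockwise from the fingers. I'll align, descend and grip.

send_rows(deltas=[[[0.006, -0.001, 0.03], -0.05], [[0.006, -0.001, 0.07], -0.05], [[0.006, -0.001, 0.11], -0.05], [[0.006, -0.001, 0.14], -0.05], [[0.006, -0.001, 0.16], -0.05]])

```text
clock: 3.88
tool_pos: [0.4478, -0.1743, 0.1617]
orientation: [179.9, 0.1, -40.9]
force: [0.8, 0.5, -0.6]
opening: 0.0873
gripper_force: 0.0
```

send_rows(deltas=[[[0, 0, 0.01], 0], [[0, 0, 0.02], 0], [[0, 0, 0.026], 0], [[0, 0, 0.026], 0], [[0, 0, 0.026], 0]])

```text
clock: 4.3
tool_pos: [0.4495, -0.1744, 0.144]
orientation: [-180.0, -0.0, -40.8]
force: [-0.6, 0.0, -0.2]
opening: 0.0879
gripper_force: 0.0
```

send_rows(deltas=[[[0, 0, 0], 0], [[0, 0, 0], 0], [[0, 0, 0], 0], [[0, 0, 0], 0], [[0, 0, 0], 0]], gripper=0.2)

```text
clock: 4.72
tool_pos: [0.4491, -0.1743, 0.1436]
orientation: [-180.0, -0.0, -40.8]
force: [-0.1, -0.8, 0.9]
opening: 0.06
gripper_force: 0.0
```

send_rows(deltas=[[[0, 0, 0], 0], [[0, 0, 0], 0], [[0, 0, 0], 0], [[0, 0, 0], 0], [[0, 0, 0], 0]])

```text
clock: 5.13
tool_pos: [0.449, -0.1744, 0.1433]
orientation: [180.0, 0.0, -40.8]
force: [-2.1, -4.5, -0.9]
opening: 0.0263
gripper_force: 21.5
```

send_rows(deltas=[[[0, 0, 0], 0], [[0, 0, -0.003], 0], [[0, 0, -0.008], 0], [[0, 0, -0.016], 0], [[0, 0, -0.025], 0]], gripper=0.2)

```text
clock: 5.55
tool_pos: [0.4479, -0.1747, 0.1631]
orientation: [179.9, 0.1, -40.8]
force: [-1.1, -4.6, -3.7]
opening: 0.0258
gripper_force: 29.9
```

send_rows(deltas=[[[0, 0, -0.02], 0], [[0, 0, -0.04], 0], [[0, 0, -0.06], 0], [[0, 0, -0.08], 0], [[0, 0, -0.1], 0]])

```text
clock: 5.97
tool_pos: [0.4494, -0.174, 0.2448]
orientation: [-179.9, -0.0, -40.8]
force: [0.7, -0.3, -1.1]
opening: 0.0258
gripper_force: 30.0
```

Run:
```python
from h import *
np.set_printoptions(precision=4,suppress=True)
o=ctrl.get_obs();print(o["tool_pos"],o["orientation"],o["gripper_force"],o["joint_pos"])
T=snap("top","t2.png");S=snap("side","s2.png");W=snap("wrist","w2.png")
for n,p in(("side",S),("top",T),("wrist",W)):
  for t,z in(("driver_handle",.2),("driver_tip",.108),("screw_bore",.06),("stand_hole",.044)):
    for q in ctrl.boxes_of(p,t)[:1]: print(n,t,round(q["conf"],2),np.round(px(q)),atz(p,px(q),z))
    if t=="driver_tip": print(proj(p,[[.449,-.174,o["tool_pos"][2]-.139]]))
b=S["color"][:,:,::-1]
u,v=proj(S,[[.449,-.174,.13]])[0].astype(int)
a=cv2.resize(b[max(v-60,0):v+60,u-60:u+60],(400,400),interpolation=cv2.INTER_CUBIC)
u,v=proj(T,[[.434,.109,.06]])[0].astype(int)
c=cv2.resize(T["color"][v-25:v+25,u-25:u+25,::-1],(400,400),interpolation=cv2.INTER_CUBIC)
cv2.imwrite("pics/c3.png",np.hstack([a,c]))
```

```text
[ 0.4494 -0.174   0.2448] [-179.9167   -0.0497  -40.8091] 29.957250952720642 [  2.2649   4.3714 -26.9967  -0.0316 -58.5387  46.9425]
side driver_handle 0.56 [296. 189.] [ 0.4374 -0.2415  0.2   ]
side driver_tip 0.79 [297. 192.] [ 0.5012 -0.0044  0.108 ]
[[292.4889 223.1659]]
side screw_bore 0.63 [256. 205.] [0.4173 0.0602 0.06  ]
side stand_hole 0.7 [293. 263.] [ 0.4398 -0.2211  0.044 ]
[[325.5959 194.5182]]
wrist driver_handle 0.56 [283. 266.] [ 0.4547 -0.1791  0.2   ]
wrist driver_tip 0.72 [281. 267.] [ 0.4249 -0.1512  0.108 ]
[[282.8984 221.3281]]
wrist stand_hole 0.85 [292. 190.] [ 0.4512 -0.1866  0.044 ]
```

View pics/c3.png

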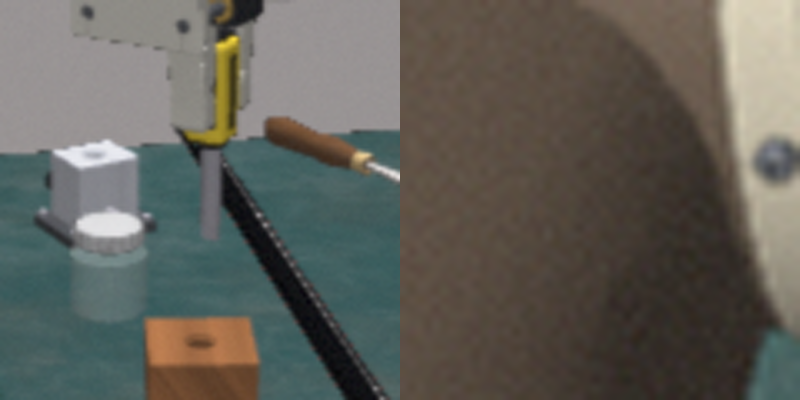

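The driver hangs straight in the grip, with its tip at about row 223 in the side view. Next I'll measure the tip's width profile and the block's centre, then move so the wrist camera stands over the bore.

Run:
```python
from h import *
np.set_printoptions(precision=4,suppress=True)
T=snap("side")
im=cv2.imread("pics/s2.png")
hsv=cv2.cvtColor(im,cv2.COLOR_BGR2HSV).astype(int)
for r in range(203,228): print(r,' '.join("%3d"%x for x in hsv[r,282:304,1]))
print(proj(T,[[.449,-.174,.2],[.449,-.174,.1149],[.449,-.174,.1059],[.455,-.174,.1059],[.449,-.180,.1059]]))
P=ctrl.snapshot("top")
for uv in((196.6,201),(198,202)):print(atz(P,uv,.06))
```

```text
203  81  81  81  87  81  84  81  82  78  73  29  15  14  16  14  10   8  39  13   4  42  72
204  82  78  81  82  85  86  87  83  81  77  34  15  16  13  11  13  17  27  51  19   8  37
205  84  77  87  81  86  84  88  84  84  75  32  15  14  11  16  17  21  47  26  36  13   9
206  80  78  82  82  82  81  78  82  80  74  30  17  14  14  14  17  21  10  46  26  13   4
207  82  82  79  85  80  82  84  84  81  82  29  12  14  11  14  15  16  35  46  99  36  20
208  89  86  82  90  84  87  88  97  94  85  30  15  16  16  14  18  26  46  75  27  70  11
209  84  84  81  86  90  90  92 101  98  89  30  12  13  13  11  18  13  47  55  21  46  24
210  91  89  87  93  87  91  96  96  99  81  32  14  14  11  14  15  17  36  40  51  53  73
211  83  92  89  86  89  94  97  98  99  87  34  17  16  15  14  13  22  43 159  43  33  67
212  80  83  84  81  84  85  85  96  92  80  31  16  16  14  14  15  20  41  32  43  80  45
213  82  81  85  79  83  85  88  92  89  76  27  14  14  11  16  13  52  72  61   0  38 107
214  83  86  84  83  82  88  92  99  92  78  29  15  18  13  14  15  56  85  70  23  13 
[... 651 characters left out ...]
  68  67  67  66  73  78  79  80  82  78  60  35  28  16  12  37  69  83  88  87  88  85
223  65  62  66  64  65  68  70  77  79  82  74  68  63  60  56  68  77  81  86  88  82  87
224  71  70  74  71  67  67  72  70  73  69  67  70  72  70  72  70  78  82  81  81  83  87
225  72  77  77  74  74  74  66  65  66  64  69  74  73  78  78  78  81  85  82  86  85  93
226  73  77  83  78  79  78  73  73  76  74  78  77  77  86  84  87  89  88  92  91  96  94
227  78  76  81  82  80  86  82  82  85  87  86  84  93  86  89  90  92  93  91  89  93  91
[[293.4375 176.9712]
 [292.5777 218.842 ]
 [292.4899 223.1182]
 [295.4774 222.8941]
 [293.2184 224.2832]]
[0.4354 0.1133 0.06  ]
[0.4332 0.11   0.06  ]
```

send_rows(deltas=[[[-0.033, -0.026, 0], 0], [[-0.068, -0.052, 0], 0], [[-0.102, -0.08, 0], 0], [[-0.136, -0.106, 0], 0], [[-0.17, -0.132, 0], 0]])

```text
clock: 7.23
tool_pos: [0.4146, -0.0043, 0.2436]
orientation: [-180.0, -0.0, -40.8]
force: [0.7, 1.9, -0.3]
opening: 0.026
gripper_force: 30.0
```

send_rows(deltas=[[[-0.034, -0.026, 0], 0], [[-0.068, -0.052, 0], 0], [[-0.102, -0.08, 0], 0], [[-0.136, -0.106, 0.02], 0], [[-0.16, -0.125, 0.038], 0]])

```text
clock: 7.65
tool_pos: [0.3833, 0.1566, 0.2135]
orientation: [-179.8, -0.0, -40.7]
force: [0.0, -0.3, -1.3]
opening: 0.0258
gripper_force: 30.0
```

send_rows(deltas=[[[0, 0, 0], 0], [[0, 0, 0], 0], [[0, 0, 0], 0], [[0, 0, 0], 0], [[0, 0, 0], 0]])

```text
clock: 8.07
tool_pos: [0.3839, 0.1532, 0.2134]
orientation: [-179.9, -0.0, -40.9]
force: [-0.4, 0.8, -0.4]
opening: 0.0259
gripper_force: 30.0
```

Run:
```python
from h import *
np.set_printoptions(precision=4,suppress=True)
p=snap("wrist","w3.png");o=ctrl.get_obs();print(o["tool_pos"],o["orientation"],o["joint_pos"])
for t,z in(("screw_bore",.06),("set_screw",.045),("stop_block",.05)):
    for q in ctrl.cut_out(p,t)[:1]: print(t,q["conf"],px(q),atz(p,px(q),z),q["pixels"].sum(),cv2.minAreaRect(np.argwhere(q["pixels"])[:,::-1].astype(np.float32)))
u,v=proj(p,[[.434,.109,.06]])[0];print(u,v);u=int(u);v=int(v)
cv2.imwrite("pics/c4.png",cv2.resize(p["color"][max(v-50,0):v+50,u-50:u+50,::-1],(600,600),interpolation=cv2.INTER_CUBIC))
S=snap("side","s3.png")
print(proj(S,[o["tool_pos"]-[0,0,.139]]))
```

```text
[0.3839 0.1532 0.2134] [-179.9485   -0.003   -40.8986] [ 49.398   -0.7329 -37.046    0.004  -53.6354  -0.299 ]
screw_bore 0.69 (269.808, 122.304) [0.4371 0.117  0.06  ] 7891 ((268.4212951660156, 129.00672912597656), (93.01032257080078, 145.6708984375), 28.810794830322266)
set_screw 0.87 (270.312, 125.58) [0.4353 0.1187 0.045 ] 308 ((271.7500305175781, 123.75), (19.091880798339844, 18.384777069091797), 45.0)
stop_block 0.73 (270.704, 122.38799999999999) [0.4367 0.1169 0.05  ] 7630 ((269.70001220703125, 129.59999084472656), (93.02042388916016, 144.44998168945312), 26.56505012512207)
281.7644033466972 117.81516478668195
[[236.4088 187.5476]]
```

View pics/c4.png

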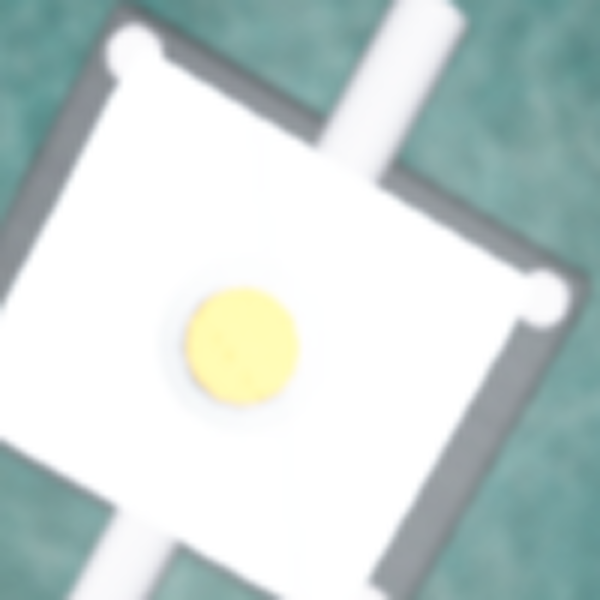

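The brass screw fills the bore at picture pixel (271,125), overexposed, with faint specks on a diagonal. I'll stretch the contrast, and also check the driver against the tool in the wrist view.

Run:
```python
from h import *
np.set_printoptions(precision=4,suppress=True)
ps=[snap("wrist") for _ in range(6)]
p=ps[0];m=np.mean([q["color"].astype(float) for q in ps],0)[:,:,::-1]
g=m[110:140,256:287]
print(g[8:24,8:24].reshape(-1,3).min(0),g[8:24,8:24].reshape(-1,3).max(0))
b=np.clip((g[:,:,0]-130)/(220-130),0,1)*255
b=cv2.normalize(np.clip(g[:,:,0],np.percentile(g[9:21,9:21,0],1)-5,np.percentile(g[9:21,9:21,0],99)+5),None,0,255,cv2.NORM_MINMAX)
A=cv2.cvtColor(cv2.resize(b.astype(np.uint8),(400,400),interpolation=cv2.INTER_CUBIC),cv2.COLOR_GRAY2BGR)
B=cv2.resize(m[180:340,200:360].astype(np.uint8),(400,400),interpolation=cv2.INTER_CUBIC)
cv2.imwrite("pics/c5.png",np.hstack([A,B]))
for r in range(6,24):print(' '.join("%3d"%x for x in g[r,5:26,0]))
o=ctrl.get_obs();t=o["tool_pos"];print(proj(p,[t-[0,0,.139],t-[0,0,.13],t-[0,0,.077]]))
```

```text
[173.     227.6667 235.    ] [253.     252.6667 255.    ]
252 251 248 234 205 186 181 180 179 179 179 179 179 179 182 192 217 242 252 254 255
251 248 235 202 181 179 180 180 180 179 179 179 180 179 180 181 190 218 245 253 255
250 242 211 179 175 178 180 180 181 180 180 180 180 180 180 180 181 191 227 250 254
248 233 191 173 174 178 180 181 181 181 180 180 180 180 180 181 181 183 205 242 254
243 217 182 175 174 176 179 180 181 181 181 181 180 181 181 181 181 182 193 231 252
236 198 178 177 174 173 176 180 181 181 181 181 181 181 181 181 181 182 186 218 249
230 188 176 178 177 173 175 179 181 181 182 182 182 181 181 182 181 181 183 207 246
226 185 177 179 179 177 175 177 180 182 182 182 182 182 181 181 182 182 183 201 242
228 186 177 179 180 179 177 175 177 181 182 182 182 182 182 182 182 182 183 200 241
233 193 178 179 180 180 178 175 175 179 181 183 183 182 182 182 182 182 183 203 243
237 202 180 178 180 180 180 178 176 178 180 182 183 183 183 183 182 182 186 213 247
240 215 183 178 180 181 180 180 179 177 178 181 182 183 183 183 183 183 192 228 251
244 229 193 178 179 180 181 181 180 177 175 178 182 183 184 184 183 184 202 239 253
247 239 212 184 178 180 181 181 181 179 176 176 181 183 184 184 184 192 223 247 254
248 245 233 205 184 180 181 181 181 181 179 178 179 182 184 185 190 212 240 252 254
249 248 244 232 208 189 182 181 181 181 181 178 177 180 184 191 210 236 249 253 254
249 249 249 245 235 217 198 189 185 184 183 183 184 189 202 218 235 248 253 254 254
251 250 250 249 246 241 231 221 209 203 202 207 215 225 236 244 249 252 253 254 254
[[280.4373 219.4208]
 [280.3992 223.2265]
 [280.1003 253.0787]]
```

View pics/c5.png

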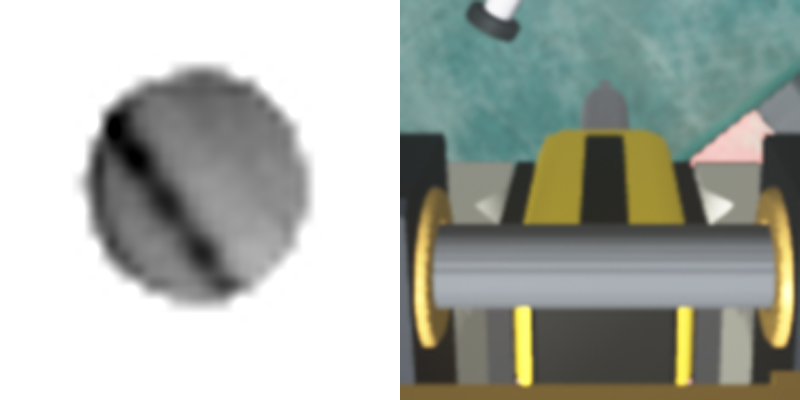

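The slot shows as a dark line from (115,125) to (235,285) in the crop, which gives a slot yaw of about −5°. The blade is seen edge-on at (605,85), so its width lies along tool x, and it sits on the tool axis. I'll turn the tool to −6° and look once more from 50 mm away.

send_rows(deltas=[[[0.006, 0.005, 0], -0.078], [[0.012, 0.01, 0], -0.156], [[0.018, 0.015, 0], -0.234], [[0.024, 0.02, 0], -0.312], [[0.027, 0.026, 0], -0.388]])

```text
clock: 9.03
tool_pos: [0.3866, 0.1238, 0.213]
orientation: [180.0, -0.0, -5.5]
force: [0.3, 0.9, -2.0]
opening: 0.0258
gripper_force: 30.0
```

send_rows(deltas=[[[0, 0, 0], 0], [[0, 0, 0], 0], [[0, 0, 0], 0], [[0, 0, 0], 0], [[0, 0, 0], 0]])

```text
clock: 9.45
tool_pos: [0.3864, 0.1242, 0.213]
orientation: [-180.0, 0.0, -6.0]
force: [-0.1, -0.2, -0.9]
opening: 0.0262
gripper_force: 30.0
```

Run:
```python
from h import *
np.set_printoptions(precision=4,suppress=True)
old=cv2.imread("pics/w3.png")
ps=[snap("wrist") for _ in range(5)]
p=ps[0];m=np.mean([q["color"].astype(float) for q in ps],0)[:,:,::-1]
o=ctrl.get_obs();t=o["tool_pos"];print(t,o["orientation"],o["joint_pos"])
u,v=np.round(proj(p,[[.4366,.1178,.055]])[0]).astype(int);print(u,v)
g=m[v-20:v+20,u-20:u+20]
sel=(g[:,:,0]<215).astype(np.uint8)
n,l,st,c=cv2.connectedComponentsWithStats(sel)
for i in range(1,n):
    if st[i,4]>80:
        q=c[i]+[u-20,v-20];print(st[i],q,[atz(p,q,z) for z in(.06,.05,.04)])
b=cv2.normalize(np.clip(g[:,:,0],165,205),None,0,255,cv2.NORM_MINMAX)
A=cv2.cvtColor(cv2.resize(b.astype(np.uint8),(400,400),interpolation=cv2.INTER_CUBIC),cv2.COLOR_GRAY2BGR)
B=cv2.resize(m[v-40:v+120,200:360].astype(np.uint8),(400,400),interpolation=cv2.INTER_CUBIC)
cv2.imwrite("pics/c6.png",np.hstack([A,B]))
print(proj(p,[t-[0,0,.139],t-[0,0,.13]]))
```

```text
[0.3863 0.124  0.2129] [179.9942   0.0036  -5.9082] [ 46.0104  -1.5027 -37.8584   0.0009 -53.6512  38.0809]
283 142
[ 12  12  18  19 277] [283.509  143.0325] [array([0.436 , 0.1177, 0.06  ]), array([0.4354, 0.1177, 0.05  ]), array([0.4347, 0.1177, 0.04  ])]
[[281.8366 219.0433]
 [281.8546 222.8342]]
```

View pics/c6.png

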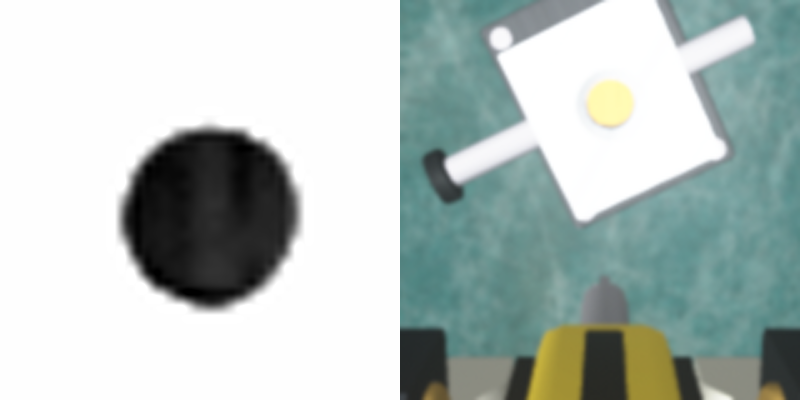

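The slot now lies along the tool's x axis, with the bore at pixel (283.5,143). The tip at about (281.6,213) matches the prediction. I'll move over the bore and feel downward.

send_rows(deltas=[[[0.016, 0, 0], 0], [[0.032, 0, 0], 0], [[0.048, 0.001, 0], 0], [[0.0626, 0.0013, 0], 0], [[0.0626, 0.0013, 0], 0]])

```text
clock: 10.12
tool_pos: [0.4378, 0.118, 0.2129]
orientation: [180.0, -0.0, -5.9]
force: [0.1, -0.3, -1.5]
opening: 0.026
gripper_force: 30.0
```

send_rows(deltas=[[[0, 0, 0.005], 0], [[0, 0, 0.01], 0], [[0, 0, 0.014], 0], [[0, 0, 0.014], 0], [[0, 0, 0.014], 0]])

```text
clock: 10.53
tool_pos: [0.4356, 0.1177, 0.2015]
orientation: [180.0, 0.0, -5.9]
force: [0.2, 0.2, -1.2]
opening: 0.0259
gripper_force: 30.0
```

send_rows(deltas=[[[0, 0, 0.0015], 0], [[0, 0, 0.003], 0], [[0, 0, 0.0045], 0], [[0, 0, 0.006], 0], [[0, 0, 0.006], 0]])

```text
clock: 10.95
tool_pos: [0.436, 0.1177, 0.1967]
orientation: [180.0, 0.0, -5.9]
force: [-0.7, -0.9, -0.6]
opening: 0.0259
gripper_force: 30.0
```

Tip is now at about z = 0.057. I'll continue down in gentle steps.

send_rows(deltas=[[[0, 0, 0.0015], 0], [[0, 0, 0.003], 0], [[0, 0, 0.0045], 0], [[0, 0, 0.005], 0], [[0, 0, 0.005], 0]])

```text
clock: 11.37
tool_pos: [0.436, 0.1177, 0.1928]
orientation: [180.0, 0.0, -5.9]
force: [0.6, 0.1, -1.4]
opening: 0.026
gripper_force: 30.0
```

send_rows(deltas=[[[0, 0, 0.001], 0], [[0, 0, 0.002], 0], [[0, 0, 0.003], 0], [[0, 0, 0.0035], 0], [[0, 0, 0.0035], 0]])

```text
clock: 11.78
tool_pos: [0.436, 0.1177, 0.19]
orientation: [180.0, 0.0, -5.9]
force: [-0.2, 0.1, -0.8]
opening: 0.0258
gripper_force: 30.0
```

send_rows(deltas=[[[0, 0, 0.001], 0], [[0, 0, 0.002], 0], [[0, 0, 0.003], 0], [[0, 0, 0.0035], 0], [[0, 0, 0.0035], 0]])

```text
clock: 12.2
tool_pos: [0.436, 0.1177, 0.1872]
orientation: [180.0, 0.0, -5.9]
force: [0.5, 0.0, -1.1]
opening: 0.0263
gripper_force: 30.0
```

send_rows(deltas=[[[0, 0, 0.001], 0], [[0, 0, 0.002], 0], [[0, 0, 0.0025], 0], [[0, 0, 0.0025], 0], [[0, 0, 0.0025], 0]])

```text
clock: 12.62
tool_pos: [0.436, 0.1178, 0.1853]
orientation: [180.0, 0.0, -5.9]
force: [0.4, -0.1, -1.4]
opening: 0.0257
gripper_force: 30.0
```

send_rows(deltas=[[[0, 0, 0.001], 0], [[0, 0, 0.002], 0], [[0, 0, 0.0025], 0], [[0, 0, 0.0025], 0], [[0, 0, 0.0025], 0]])

```text
clock: 13.03
tool_pos: [0.436, 0.1177, 0.1834]
orientation: [180.0, 0.0, -5.9]
force: [-0.1, -0.1, -1.0]
opening: 0.0259
gripper_force: 30.0
```

send_rows(deltas=[[[0, 0, 0.001], 0], [[0, 0, 0.002], 0], [[0, 0, 0.0025], 0], [[0, 0, 0.0025], 0], [[0, 0, 0.0025], 0]])

```text
clock: 13.45
tool_pos: [0.4364, 0.1177, 0.1827]
orientation: [180.0, -0.1, -5.9]
force: [-5.0, -1.4, 14.4]
opening: 0.0257
gripper_force: 30.0
```

send_rows(deltas=[[[-0.0006, 0, -0.0007], 0], [[-0.0006, 0, -0.0007], 0], [[-0.0006, 0, -0.0007], 0], [[-0.0006, 0, -0.0007], 0], [[-0.0006, 0, -0.0007], 0]])

```text
clock: 13.87
tool_pos: [0.4361, 0.1178, 0.1829]
orientation: [-180.0, -0.1, -5.9]
force: [-2.2, -2.1, 9.3]
opening: 0.0259
gripper_force: 30.0
```

Run:
```python
from h import *
np.set_printoptions(precision=3,suppress=True)
for i in range(5):
  o=ctrl.get_obs();print(o["tool_pos"]*1000,o["force"],o["moment"],o["orientation"]);ctrl.snapshot("wrist")
```

```text
[436.121 117.796 182.931] [-2.199 -2.132  9.337] [-0.964  0.89   0.016] [-179.999   -0.078   -5.855]
[436.119 117.77  182.947] [-1.011 -3.03   8.706] [-0.927  0.88   0.011] [180.     -0.078  -5.856]
[436.129 117.788 182.938] [-2.674 -1.4    8.701] [-0.925  0.935 -0.021] [-179.999   -0.078   -5.858]
[436.128 117.779 182.945] [-1.677 -1.676  9.1  ] [-0.885  0.89  -0.036] [180.     -0.079  -5.855]
[436.138 117.807 182.96 ] [-1.551 -1.925 10.222] [-0.894  0.893 -0.019] [-179.998   -0.08    -5.855]
```

send_rows(deltas=[[[0, 0, 0], 0.03], [[0, 0, 0], 0.06], [[0, 0, 0], 0.09], [[0, 0, 0], 0.12], [[0, 0, 0], 0.12]])

```text
clock: 14.53
tool_pos: [0.4362, 0.1178, 0.183]
orientation: [-180.0, -0.1, -16.8]
force: [-1.9, -1.4, 9.8]
opening: 0.0261
gripper_force: 30.0
```

```bash
cat > m.py <<'E'
from h import *
np.set_printoptions(precision=3,suppress=True)
L=[]
for i in range(6):
  o=ctrl.get_obs();L.append(np.r_[o["tool_pos"]*1000,o["force"],o["moment"],o["orientation"][2]]);ctrl.snapshot("wrist")
print(np.mean(L,0),np.std(L,0)[8])
E
python3 m.py
```

```text
[436.2   117.81  182.956  -1.28   -1.815   9.351  -0.93    0.727   0.015
 -16.691] 0.04358067187733251
```

send_rows(deltas=[[[0, 0, 0], 0.03], [[0, 0, 0], 0.06], [[0, 0, 0], 0.09], [[0, 0, 0], 0.12], [[0, 0, 0], 0.15]])

```text
clock: 15.25
tool_pos: [0.4362, 0.1177, 0.183]
orientation: [-180.0, -0.1, -30.3]
force: [-2.0, -2.9, 8.7]
opening: 0.0257
gripper_force: 30.0
```

```bash
python3 m.py
```

```text
[436.152 117.724 182.946  -1.393  -2.539   9.252  -1.053   0.759   0.025
 -30.254] 0.01875274183939668
```

send_rows(deltas=[[[0, 0, 0], 0.03], [[0, 0, 0], 0.06], [[0, 0, 0], 0.09], [[0, 0, 0], 0.12], [[0, 0, 0], 0.12]])

```text
clock: 15.97
tool_pos: [0.4362, 0.1178, 0.1829]
orientation: [-180.0, -0.1, -41.1]
force: [-0.5, -2.5, 9.2]
opening: 0.0259
gripper_force: 30.0
```

```bash
python3 m.py
```

```text
[436.207 117.776 182.953  -1.177  -2.26    9.158  -0.985   0.674   0.047
 -40.988] 0.043178297512655284
```

send_rows(deltas=[[[0, 0, 0], 0.015], [[0, 0, 0], 0.03], [[0, 0, 0], 0.045], [[0, 0, 0], 0.06], [[0, 0, 0], 0.06]])

```text
clock: 16.68
tool_pos: [0.4362, 0.1178, 0.183]
orientation: [-179.9, -0.1, -46.4]
force: [-0.5, -1.3, 8.8]
opening: 0.0259
gripper_force: 30.0
```

```bash
sed -i 's/range(6)/range(10)/' m.py; python3 m.py
```

```text
[436.245 117.804 182.966  -1.503  -1.966   8.838  -0.956   0.618   0.042
 -46.361] 0.027674137016280756
```

send_rows(deltas=[[[0, 0, 0], 0.015], [[0, 0, 0], 0.03], [[0, 0, 0], 0.045], [[0, 0, 0], 0.05], [[0, 0, 0], 0.05]])

```text
clock: 17.6
tool_pos: [0.4363, 0.1178, 0.183]
orientation: [-179.9, -0.1, -50.9]
force: [-0.6, -2.6, 7.9]
opening: 0.0261
gripper_force: 30.0
```

```bash
python3 m.py
```

```text
[436.272 117.813 182.967  -1.051  -2.094   8.618  -0.945   0.549   0.024
 -50.855] 0.034573069153922435
```

send_rows(deltas=[[[0, 0, 0], 0.015], [[0, 0, 0], 0.03], [[0, 0, 0], 0.045], [[0, 0, 0], 0.05], [[0, 0, 0], 0.05]])

```text
clock: 18.52
tool_pos: [0.4363, 0.1178, 0.183]
orientation: [-179.9, -0.1, -55.4]
force: [-0.3, -1.4, 8.3]
opening: 0.026
gripper_force: 30.0
```

```bash
python3 m.py
```

```text
[436.303 117.834 182.973  -0.848  -1.985   8.453  -0.932   0.493   0.027
 -55.353] 0.025907566022246812
```

send_rows(deltas=[[[0, 0, 0], 0.015], [[0, 0, 0], 0.03], [[0, 0, 0], 0.045], [[0, 0, 0], 0.05], [[0, 0, 0], 0.05]])

```text
clock: 19.43
tool_pos: [0.4363, 0.1179, 0.183]
orientation: [-179.9, -0.1, -59.9]
force: [-0.5, -2.4, 8.6]
opening: 0.0262
gripper_force: 30.0
```

```bash
python3 m.py
```

```text
[436.337 117.851 182.978  -0.793  -2.003   8.332  -0.944   0.406   0.035
 -59.852] 0.030306639264366112
```

send_rows(deltas=[[[0, 0, 0], 0.015], [[0, 0, 0], 0.03], [[0, 0, 0], 0.04], [[0, 0, 0], 0.04], [[0, 0, 0], 0.04]])

```text
clock: 20.35
tool_pos: [0.4363, 0.1179, 0.183]
orientation: [-179.9, -0.0, -63.5]
force: [-1.5, -1.2, 8.8]
opening: 0.0257
gripper_force: 30.0
```

```bash
python3 m.py
```

```text
[436.322 117.875 182.976  -0.757  -2.043   8.754  -0.86    0.482   0.033
 -63.449] 0.026462566163149216
```

send_rows(deltas=[[[0, 0, 0], 0.015], [[0, 0, 0], 0.03], [[0, 0, 0], 0.04], [[0, 0, 0], 0.04], [[0, 0, 0], 0.04]])

```text
clock: 21.27
tool_pos: [0.4363, 0.1179, 0.183]
orientation: [-179.9, -0.0, -67.1]
force: [-1.5, -1.4, 8.2]
opening: 0.026
gripper_force: 30.0
```

```bash
sed -i 's/range(10)/range(6)/' m.py; python3 m.py
```

```text
[436.292 117.923 182.979  -1.458  -1.49    8.69   -0.758   0.599   0.047
 -67.048] 0.019739259962577124
```

send_rows(deltas=[[[0, 0, 0], 0.015], [[0, 0, 0], 0.03], [[0, 0, 0], 0.04], [[0, 0, 0], 0.04], [[0, 0, 0], 0.04]])

```text
clock: 21.98
tool_pos: [0.4363, 0.1179, 0.183]
orientation: [-179.9, -0.0, -70.7]
force: [-0.9, -0.6, 8.3]
opening: 0.026
gripper_force: 30.0
```

```bash
python3 m.py
```

```text
[436.296 117.949 182.976  -1.012  -1.289   8.324  -0.629   0.658   0.057
 -70.648] 0.03199398403452096
```

send_rows(deltas=[[[0, 0, 0], 0.015], [[0, 0, 0], 0.03], [[0, 0, 0], 0.04], [[0, 0, 0], 0.04], [[0, 0, 0], 0.04]])

```text
clock: 22.7
tool_pos: [0.4363, 0.118, 0.183]
orientation: [-179.9, -0.0, -74.3]
force: [-1.2, -0.7, 9.3]
opening: 0.0258
gripper_force: 30.0
```

```bash
python3 m.py
```

```text
[436.283 117.995 182.977  -1.624  -0.765   8.889  -0.5     0.733   0.085
 -74.247] 0.035055756928014915
```

send_rows(deltas=[[[0, 0, 0], 0.01], [[0, 0, 0], 0.02], [[0, 0, 0], 0.02], [[0, 0, 0], 0.02], [[0, 0, 0], 0.02]])

```text
clock: 23.42
tool_pos: [0.4363, 0.118, 0.183]
orientation: [-179.9, -0.0, -76.0]
force: [-0.1, -1.0, 8.5]
opening: 0.0261
gripper_force: 30.0
```

```bash
sed -i 's/range(6)/range(8)/' m.py; python3 m.py
```

```text
[436.291 118.008 182.976  -1.083  -1.05    8.625  -0.495   0.732   0.091
 -76.045] 0.03905033589543019
```

send_rows(deltas=[[[0, 0, 0], 0.01], [[0, 0, 0], 0.018], [[0, 0, 0], 0.018], [[0, 0, 0], 0.018], [[0, 0, 0], 0.018]])

```text
clock: 24.23
tool_pos: [0.4363, 0.118, 0.183]
orientation: [-179.9, -0.0, -77.7]
force: [-1.7, -1.1, 9.3]
opening: 0.026
gripper_force: 30.0
```

```bash
python3 m.py
```

```text
[436.294 118.019 182.981  -1.663  -1.009   8.437  -0.483   0.705   0.102
 -77.663] 0.025886286192257704
```

The moment rose from about 0.03 to 0.10 N m over the last 10°, so the screw is snug. I'll unwind a little within the play, lift, and check the slot.

send_rows(deltas=[[[0, 0, 0], -0.04], [[0, 0, 0], -0.08], [[0, 0, 0], -0.11], [[0, 0, -0.001], -0.11], [[0, 0, -0.003], -0.11]])

```text
clock: 25.05
tool_pos: [0.4358, 0.118, 0.1842]
orientation: [-180.0, 0.0, -67.8]
force: [1.4, 1.3, -4.4]
opening: 0.0262
gripper_force: 30.0
```

send_rows(deltas=[[[0, 0, -0.006], 0], [[0, 0, -0.014], 0], [[0, 0, -0.024], 0], [[0, 0, -0.032], 0], [[0, 0, -0.04], 0]])

```text
clock: 25.47
tool_pos: [0.4356, 0.1179, 0.2173]
orientation: [-180.0, 0.0, -67.8]
force: [0.9, 0.2, -1.3]
opening: 0.0261
gripper_force: 30.0
```

```bash
python3 m.py
python3 - <<'E'
from h import *
o=ctrl.get_obs();y=np.radians(o["orientation"][2])
# camera over bore: tool back off 58 mm along tool x
print(y,o["joint_pos"],plan(np.array([.436,.1178,.216])-.06*np.array([np.cos(y),np.sin(y),0]),np.degrees(y)))
E
```

```text
[435.656 117.89  216.914   0.061  -0.102  -0.92    0.001   0.12   -0.009
 -67.817] 0.02842956363003809
-1.1836654289120305 [ 4.02889832e+01  3.08599511e+00 -3.27037069e+01 -5.82087030e-03
 -5.42556034e+01 -1.81046181e+01] (array([-0.0749, -0.0008, -0.0001]), np.float64(-0.0), 'rows>=', np.float64(1.4))
```

send_rows(deltas=[[[-0.02, 0, 0], 0], [[-0.04, 0, 0], 0], [[-0.06, 0, 0], 0], [[-0.075, 0, 0], 0], [[-0.075, 0, 0], 0]])

```text
clock: 26.28
tool_pos: [0.4125, 0.1747, 0.2161]
orientation: [180.0, 0.0, -67.7]
force: [0.2, -0.0, -0.2]
opening: 0.0256
gripper_force: 30.0
```

Run:
```python
from h import *
np.set_printoptions(precision=4,suppress=True)
ps=[snap("wrist") for _ in range(5)]
p=ps[0];m=np.mean([q["color"].astype(float) for q in ps],0)[:,:,::-1]
o=ctrl.get_obs();t=o["tool_pos"];print(t,o["orientation"])
u,v=np.round(proj(p,[[.4358,.1178,.047]])[0]).astype(int);print(u,v)
g=m[v-16:v+16,u-16:u+16]
b=cv2.normalize(np.clip(g[:,:,0],168,190),None,0,255,cv2.NORM_MINMAX)
A=cv2.cvtColor(cv2.resize(b.astype(np.uint8),(400,400),interpolation=cv2.INTER_CUBIC),cv2.COLOR_GRAY2BGR)
B=cv2.resize(m[180:340,200:360].astype(np.uint8),(400,400),interpolation=cv2.INTER_CUBIC)
cv2.imwrite("pics/c7.png",np.hstack([A,B]))
print(proj(p,[t-[0,0,.139]]))
```

```text
[0.413  0.1729 0.2162] [179.9766  -0.0123 -67.8351]
280 126
[[280.3937 216.7383]]
```

View pics/c7.png

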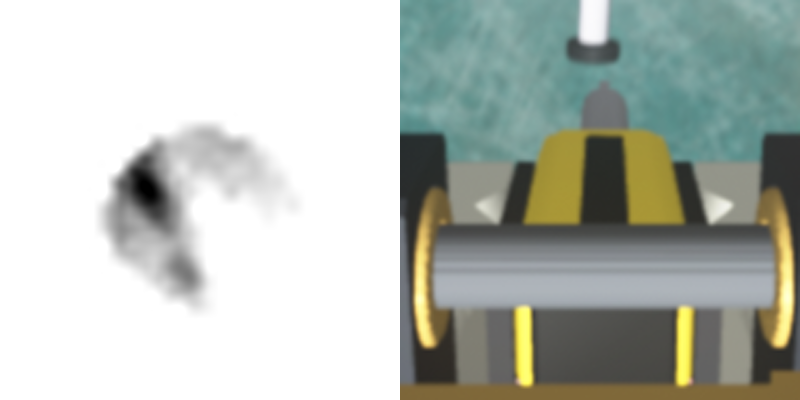

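The slot's dark line, from (145,180) to (188,278), gives a slot yaw of about −43°. That's roughly 0.65 rad clockwise of where it started, which fits snug. The driver still sits straight in the grip, so I'll take it back to the stand.

send_rows(deltas=[[[0, 0, -0.02], 0], [[0.04, 0.012, -0.0375], 0], [[0.09, 0.026, -0.0375], 0], [[0.135, 0.039, -0.0375], 0], [[0.18, 0.053, -0.0375], 0]])

```text
clock: 26.95
tool_pos: [0.4279, 0.0221, 0.2467]
orientation: [-179.9, 0.0, -67.8]
force: [1.3, -0.3, -1.8]
opening: 0.0258
gripper_force: 30.0
```

send_rows(deltas=[[[0.048, 0.014, 0], -0.06], [[0.096, 0.028, 0], -0.12], [[0.144, 0.042, 0], -0.18], [[0.192, 0.056, 0], -0.24], [[0.238, 0.0695, 0], -0.3]])

```text
clock: 27.37
tool_pos: [0.4472, -0.1657, 0.2465]
orientation: [-180.0, -0.0, -41.2]
force: [1.1, 1.2, -1.5]
opening: 0.0261
gripper_force: 30.0
```

send_rows(deltas=[[[0, 0, 0], 0], [[0, 0, 0], 0], [[0, 0, 0], 0], [[0, 0, 0], 0], [[0, 0, 0], 0]])

```text
clock: 27.78
tool_pos: [0.4477, -0.1624, 0.2465]
orientation: [-180.0, -0.0, -41.4]
force: [1.3, -0.0, -0.5]
opening: 0.0261
gripper_force: 30.0
```

Run:
```python
from h import *
o=ctrl.get_obs();print(o["tool_pos"],o["orientation"],plan((.449,-.1744,.19),-40.8))
```

```text
[ 0.4476641  -0.16235219  0.2464628 ] [-1.79986732e+02 -6.95045506e-03 -4.13515338e+01] (array([0.0112, 0.0102, 0.0706]), np.float64(-0.0061), 'rows>=', np.float64(1.4))
```

send_rows(deltas=[[[0.0112, 0.0102, 0], -0.006], [[0.0112, 0.0102, 0.02], -0.006], [[0.0112, 0.0102, 0.045], -0.006], [[0.0112, 0.0102, 0.064], -0.006], [[0.0112, 0.0102, 0.064], -0.006]])

```text
clock: 28.2
tool_pos: [0.4475, -0.174, 0.1926]
orientation: [179.9, 0.2, -40.8]
force: [-0.6, 0.3, -1.7]
opening: 0.0257
gripper_force: 30.0
```

send_rows(deltas=[[[0, 0, 0.004], 0], [[0, 0, 0.008], 0], [[0, 0, 0.012], 0], [[0, 0, 0.016], 0], [[0, 0, 0.016], 0]])

```text
clock: 28.62
tool_pos: [0.4489, -0.1751, 0.1822]
orientation: [-180.0, 0.0, -40.9]
force: [-1.1, -1.1, -1.5]
opening: 0.0258
gripper_force: 30.0
```

send_rows(deltas=[[[0, 0, 0.003], 0], [[0, 0, 0.006], 0], [[0, 0, 0.009], 0], [[0, 0, 0.01], 0], [[0, 0, 0.01], 0]])

```text
clock: 29.03
tool_pos: [0.4489, -0.1753, 0.1742]
orientation: [180.0, 0.0, -40.9]
force: [-0.8, -0.2, -0.2]
opening: 0.0257
gripper_force: 30.0
```

send_rows(deltas=[[[0, 0, 0.007], 0], [[0, 0, 0.014], 0], [[0, 0, 0.021], 0], [[0, 0, 0.027], 0], [[0, 0, 0.03], 0]])

```text
clock: 29.45
tool_pos: [0.4484, -0.1756, 0.1495]
orientation: [179.9, 0.1, -40.9]
force: [-2.2, -5.5, 2.6]
opening: 0.0258
gripper_force: 30.0
```

send_rows(deltas=[[[0, 0, 0.002], 0], [[0, 0, 0.004], 0], [[0, 0, 0.006], 0], [[0, 0, 0.007], 0], [[0, 0, 0.007], 0]])

```text
clock: 29.87
tool_pos: [0.4484, -0.1756, 0.1442]
orientation: [179.9, 0.1, -40.9]
force: [-2.6, -5.7, -1.5]
opening: 0.0258
gripper_force: 30.0
```

send_rows(deltas=[[[0, 0, 0.0005], 0], [[0, 0, 0.001], 0], [[0, 0, 0.001], 0], [[0, 0, 0.001], 0], [[0, 0, 0.001], 0]])

```text
clock: 30.28
tool_pos: [0.4484, -0.1756, 0.1436]
orientation: [179.9, 0.0, -40.9]
force: [-3.4, -5.2, 0.9]
opening: 0.0259
gripper_force: 30.0
```

send_rows(deltas=[[[0, 0.0008, 0.0004], 0], [[0, 0.0008, 0.0006], 0], [[0, 0.0008, 0.0006], 0], [[0, 0.0008, 0.0006], 0], [[0, 0.0008, 0.0006], 0]])

```text
clock: 30.7
tool_pos: [0.4483, -0.1757, 0.1432]
orientation: [180.0, 0.0, -40.9]
force: [-2.1, -3.3, -2.8]
opening: 0.026
gripper_force: 30.0
```

send_rows(deltas=[[[0, 0, 0], 0], [[0, 0, 0], 0], [[0, 0, 0], 0], [[0, 0, 0], 0], [[0, 0, 0], 0]], gripper=1)

```text
clock: 31.12
tool_pos: [0.4489, -0.1756, 0.1436]
orientation: [-180.0, -0.0, -40.8]
force: [-0.3, -1.1, -0.8]
opening: 0.0539
gripper_force: 0.0
```

send_rows(deltas=[[[0, 0, 0], 0], [[0, 0, 0], 0], [[0, 0, 0], 0], [[0, 0, 0], 0], [[0, 0, 0], 0]], gripper=1)

```text
clock: 31.53
tool_pos: [0.4485, -0.1757, 0.1435]
orientation: [-180.0, -0.0, -40.9]
force: [0.3, -0.7, -0.3]
opening: 0.0853
gripper_force: 0.0
```

send_rows(deltas=[[[0, 0, -0.02], 0], [[0, 0, -0.06], 0], [[0, 0, -0.1], 0], [[0, 0, -0.14], 0], [[0, 0, -0.18], 0]])

```text
clock: 31.95
tool_pos: [0.4482, -0.1757, 0.2891]
orientation: [-180.0, 0.0, -40.9]
force: [2.4, -0.1, -0.6]
opening: 0.088
gripper_force: 0.0
```

send_rows(deltas=[[[0, 0, 0], 0], [[0, 0, 0], 0], [[0, 0, 0], 0], [[0, 0, 0], 0], [[0, 0, 0], 0]])

```text
clock: 32.37
tool_pos: [0.448, -0.1757, 0.2862]
orientation: [179.9, 0.1, -40.9]
force: [-0.9, 0.0, 0.2]
opening: 0.0877
gripper_force: 0.0
```

Run:
```python
from h import *
a=snap("side");b=snap("wrist");o=ctrl.get_obs();print(o["tool_pos"],o["force"],o["opening"])
u,v=proj(a,[[.449,-.175,.08]])[0].astype(int)
A=cv2.resize(a["color"][v-60:v+60,u-60:u+60,::-1],(400,400),interpolation=cv2.INTER_CUBIC)
u,v=proj(b,[[.449,-.175,.1]])[0].astype(int)
B=cv2.resize(b["color"][v-60:v+60,u-60:u+60,::-1],(400,400),interpolation=cv2.INTER_CUBIC)
cv2.imwrite("pics/c8.png",np.hstack([A,B]))
print(proj(a,[[.449,-.175,.1295],[.449,-.175,.066],[.449,-.175,.044]]),a["tvec"])
```

```text
[ 0.448261   -0.17570849  0.28652842] [-0.97097492  0.72050037  0.04849846] 0.08745290085370007
[[292.84353243 212.029739  ]
 [292.22626352 241.94946462]
 [292.01893398 251.99896325]] [-0.44551611  0.07696046  1.13412575]
```

View pics/c8.png

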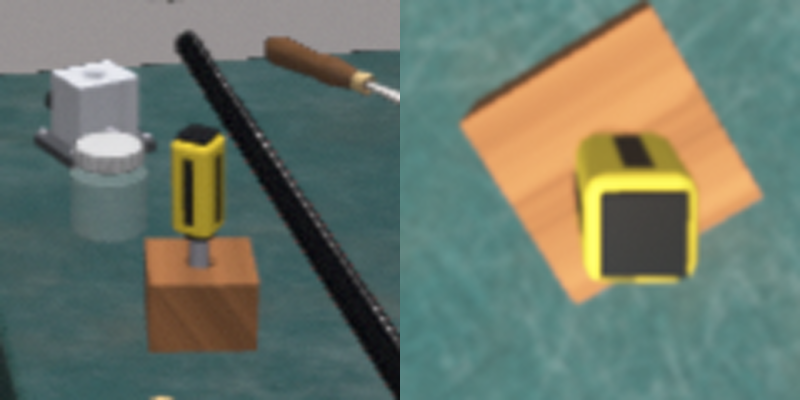

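The driver is upright and fully down: the cap's back edge at crop (200,130) sits where a seated driver should be. The jar and block haven't been disturbed. I'll hand it in.

```bash
python3 -c "
from plant import ctrl
print(ctrl.close_job())"
```

```text
the job is handed in; nothing more can be done
None
```

I turned the set screw clockwise until it resisted at about 0.10 N m, put the driver back upright and fully down in its stand, and handed the job in at about 32 s; "snug" rests on that torque rise and a roughly 0.65 rad change in the slot's bearing, as the screw angle can't be read directly.

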